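# Start the incense burner and hold its vented lid at half draught

## Robot

A 6-joint arm with a two-finger parallel gripper is mounted at the origin on the work surface. World frame = base frame: x ahead of the robot, y to its left, z up, the work surface at z = 0. Lengths are in m, angles in rad, forces in N, time in s.
With the tool pointing down it reaches from about 0.375 to 0.975 m from the base axis. Payload 3.8 kg.
Tool frame: the origin (TCP) lies at the very end of the fingers, on their centre line; the grasp point (between the pads) lies 19 mm behind it (arm.grip_point_offset is the distance from the TCP to the grasp point, in m); z points along the fingers, y is the direction in which the jaws open and shut (so a half turn about z gives the same grasp; the last joint's range is limited). The gripper opens to 88 mm and grips with 3 to 60 N. Pads are 18 mm wide; open, the fingers measure 123 mm over their backs; the gripper's body (75 mm by 187 mm) begins 45 mm behind the grasp point.
Start: joints at [1.114, 0.264, 1.604, -0, 1.274, -0.037], TCP at [0.275, 0.616, 0.239] pointing down, gripper open.
Joint ranges: [-2.63, 2.63], [-0.94, 2.18], [0.31, 2.57], [-1.31, 4.45], [0, 2.66], [-2.55, 2.55]. Speed limits (rad/s): [2.57, 2.57, 3.14, 3.14, 3.14, 3.14].

## Interface

Orientations are given as a unit quaternion [x, y, z, w].
In Python, from cell import arm, cams gives the robot as it stands. The module is installed in compiled form; this text tells all that it offers.
- The arm moves only by the tool jog_arm, never from a script. Its argument "rows" is a list of rows, each an object with "fingers": the finger opening in mm, from 0 to 88.1; "delta_pos": the shift along the tool's x, y, z in units of 40 mm (1.0 is 40 mm), a list of three; "yaw": the turn about the tool's z in degrees. In form: [{"fingers": fingers, "delta_pos": [dx, dy, dz], "yaw": yaw}, ...]. A call has exactly 8 rows; each row shifts and turns the pose as measured when the row begins, along the tool's axes as they then stand; what a row does not reach is not made up. A row lasts 1/8 s, in which the tool goes at most 62.5 mm and 10.7 degrees, less where a joint would pass 70% of its speed; a pose out of reach is approached as far as the arm can. A call is refused whole if a number of a shift passes 1 or a number of a turn 10.7, either way. A call with a gripper value outside its range is refused whole. The fingers move at their own pace and stop on an object; "grip_force" is the grip in N (left out, the last holds). Time passes only in rows, so rows that do not move let the fingers close, or fill a call up. It gives the time, the measured TCP pose, the force and the opening at its end, in the units of the state.
- arm.state(): the state, without advancing time (a new reading comes with each control period).
- cams.snapshot(name): name is "scene" or "top"; returns a dict with "color" (480x640x3 uint8, red, green, blue), "depth" (480x640 float32, m along the optical axis (not along the pixel's ray), 0 where there is no reading), "fx", "fy", "cx", "cy" (pixels), "eye" and "orientation" of the camera in the world. Camera axes: x right, y up, looking along -z (the intrinsics and any distortion apply to the point x, -y, -z); pixel columns grow to the right and rows downward; lengths in m; the calibration is good to about 2 mm. A picture is of the moment at which its call begins.
- arm.job_done(): hands the job in, once; it reports no verdict.
Trained networks look in a picture, given as the dict that the camera call returned (one of the last four; its "shot" number tells which), for a name from the list of things; names that differ only in an ending like _2 or _b are one class to them, and where a whole thing is asked for, a point or a joint stands for the part that bears it (a point fixed in the world has none). Each returns a list of dicts, best first, with "score" (0 to 1); they miss things now and then, are a little off and sometimes report something else, mostly with a low value. They report only what shows in the picture. A call takes as long as a camera call. They do not tell look-alikes from the thing itself.
- cams.recognise(picture, query): "bbox" ([left, top, right, bottom] in pixels, round what is visible of it).
- cams.cut_out(picture, query): "region" (480x640 bool, what is visible of it) and "bbox" ([left, top, right, bottom] in pixels, round what is visible of it).
The state is a dict: "time": time; "joint_pos": joint angles; "joint_velocities": joint speeds; "effort": joint torques, N m; "eef_pos": TCP position; "ee_rot": TCP orientation; "contact_force": force on the tool from outside, world axes, zero at the start; "wrist_torque": the same for the moment, N m; "grip_width": opening from 0.0 (shut) to 1.0 (fully open).
Only numpy, scipy, OpenCV 4.12 (cv2) and the standard library are available. Lean on these libraries where they do the work, as an engineer would, in place of code of your own. Each camera call takes 0.05 s, during which the arm holds its last target. There are 200 camera calls.

## Task

Start the electric incense burner: press the igniter button on its plinth fully down and let it spring back, then take the vented lid from the brass tray by its bar handle, lower it into the burner's collar with its two lugs going down through the two gaps until it sits fully home, and twist it clockwise (seen from above) to half draught, 40 degrees on from where it went in, half way to the lock at 80 degrees and never on into the lock click. The draught ring inside is sprung and would turn the lid back, so finish with the lid still gripped and held at half draught; do not let go. Leave the other things on the dressing table and the trays where they are.

Things in the scene. Friction and masses are not known exactly. Their poses are not given: they have to be found in the camera images.
- burner: Fixed pearl-white ceramic electric incense burner. Origin: centre of the plinth's underside, on the table. Plinth 190 (x) x 130 (y) x 21.5 mm. A round open pot, 106 mm wide at its belly, 100 mm at the rim, stands on the plinth with its axis at x=+35 mm, y=0; rim 94.5 mm above the table. The igniter button is on the free -x half.
- burner_mouth (a point): On the pot axis at the top face of the brass collar in the mouth, 95 mm above the table; axes as burner. Collar: bore 64 mm diameter, 5 mm thick, with two gaps 26 degrees wide, centred on the burner's +x and -x directions. The seated lid's origin is 14 mm below this point, its disc resting on the collar.
- entry_gap (a point): Middle of the collar's gap on the -x (button) side, 37 mm from the pot axis, at the collar's top; the other gap is opposite. One raised brass dot on the rim marks it. Seen from above, clockwise from there, two dots 40 degrees on mark half draught and three dots 80 degrees on mark the lock.
- half_dots (a point): The pair of raised brass dots on the pot's rim that mark half draught, 46.5 mm from the pot axis: the lid's pointer stands at them when the lid has turned 40 degrees.
- igniter (a joint): Travel of the igniter button in m: 0 up, 0.006 fully down. Spring: about 1.5 N to start, 5 N fully down.
- igniter_top (a point): Centre of the igniter button's top face, 43.5 mm above the table when up (moves with the button). White round button, 24 mm diameter, in a brass housing of 40 mm diameter on the plinth, 97 mm from the pot axis; pressed straight down.
- damper (a joint): Turn in rad of the sprung draught ring in the mouth, 0 at rest, growing clockwise seen from above as the lid's lugs push its dogs. After about 0.07 rad of free turn damper = lid turn - 0.07: half draught is 0.63. Return spring 0.05 N m at the start, 0.09 at half draught. The lock's spring catches are felt from 1.03; locked at 1.31.
- lid: Loose vented lid, white ceramic over a brass plug, 0.11 to 0.22 kg, 56.5 mm high, standing on its plug in tray_a. Origin: centre of the plug's underside; z up. Plug 60 mm diameter, 14 mm deep, tapered to 52 mm at its foot. Two lugs along +x and -x, 9.5 mm wide, to 38 mm from the axis, 1.5 to 7 mm above the origin. Disc 84 mm diameter, 14 to 20 mm above the origin.
- lid_handle (a point): Point in the lid's bar handle, on the lid's axis, 44 mm above the lid's origin; axes as lid. The bar runs along x, in line with the lugs and the two brass pointers on the disc: 46 mm long, 14 mm thick across y, from 20 to 56.5 mm above the origin; pinch it across y. The lid is the same after half a turn and may go in either way round.
- tray_a: Fixed brass-finished tray 280 (x) x 190 (y) mm, rim 14 mm high, floor 3 mm thick, with low handles at its x ends; holds the lid (towards its -x end) and the crystal bottle. Origin: centre of its underside.
- tray_b: The twin fixed tray, holding the flask and the hair claw. Origin: centre of its underside.
- crystal_bottle: Loose square crystal scent bottle, 50 x 50 x 85 mm, at the +x end of tray_a. Origin: centre of its underside. Leave it alone.
- flask: Loose faceted emerald glass flask, 68 mm wide, 99 mm high, on tray_b. Origin: centre of its underside. Leave it alone.
- hair_claw: Loose brown plastic hair claw, 66 x 40 x 54 mm, on tray_b. Origin: centre of its underside. Leave it alone.
- cream_jar: Loose glass cream jar, 56 mm diameter, 45 mm high, at the back of the table. Origin: centre of its underside. Leave it alone.
- compact: Loose round powder compact, 72 mm diameter, 14.5 mm high, lying at the back of the table. Origin: centre of its underside. Leave it alone.
- lipstick: Loose upright lipstick, 20 mm diameter, 76 mm high, at the back of the table. Origin: centre of its underside. Leave it alone.
Things that resemble listed ones, but are neither listed nor needed, are in the scene too. What is meant by the lid is not orange or purple, and is the smaller of those in its own colour.

How it is judged:
On the way, in this order (a step that is already met when the one before it is completed fails the run):
1. the igniter button is pressed fully down (at least 5 of its 6 mm) (value of joint igniter above 0.005 m), for 0.05 s.
2. the button is let go and has sprung back (value of joint igniter below 0.001 m), for 0.1 s.
3. the lid sits fully home in the collar, its lugs through the gaps (horizontal distance between lid and burner_mouth below 0.004 m and z of lid in the frame of burner_mouth below -0.011 m and angle between lid's own z axis and vertical below 0.08 rad), for 0.1 s.
At the end, for the whole second after the job is handed in: The lid is home in the burner's collar (axis within 4 mm, raised less than 3 mm, level), turned clockwise 40 degrees from the entry (within 8 degrees) with the sprung draught ring turned by it (0.45 to 0.80 rad), and still held there by the fingers (over 2 N); the igniter button is up (all of step 3 and angle between the x axis of lid and the x axis of burner, either way round between 0.56 and 0.84 rad and value of joint damper between 0.45 and 0.8 rad and contact force between the fingers and lid above 2 N and value of joint igniter below 0.001 m); the arm keeps its last pose, push and grip.
It fails at once if the lid is twisted on into the lock click (draught ring beyond 1.0 rad) (value of joint damper above 1 rad).
It fails at once if the lid is dropped (out of the fingers and falling at over 0.4 m/s) (linear speed of lid above 0.4 m/s and contact force between the fingers and lid below 0.3 N).
It fails at once if one of the loose bystanders is shifted by more than 15 mm (distance of any of crystal_bottle, flask, hair_claw, cream_jar, compact, lipstick from where it was at the start of the episode above 0.015 m).
It also fails if it takes over 53 s, if anything falls off the work surface, if the arm or the gripper's body presses on something with over 40 N, if the wrist force passes 120 N, or if a joint passes its speed limit or range.

## Working session

There is one attempt and no reset: what is moved stays moved. The work goes in short steps, Python scripts to look and compute and a tool call to move; the robot and the scene stay as the last step left them, time stands still between calls to the robot, and variables do not carry over. Pictures are saved under pics/ and viewed, about 8 in all and at most 12, crops included, and the job is handed in when it is done.

Besides the shell and the picture viewer there is one more tool, called as name(argument=value, ...), one argument or row to a line, values as JSON. jog_arm: Moves the arm, as the interface text tells. Its arguments: {"type":"object","properties":{"rows":{"type":"array","items":{"type":"object","properties":{"fingers":{"type":"number"},"delta_pos":{"type":"array","items":{"type":"number"}},"yaw":{"type":"number"}}}},"grip_force":{"type":"number"}},"required":["rows"]}

```bash
mkdir -p pics; cat > h.py <<'E'
import numpy as np, cv2
from scipy.spatial.transform import Rotation as R
from cell import arm, cams
def pts(p):
    d=p["depth"]; v,u=np.mgrid[:d.shape[0],:d.shape[1]]
    c=np.stack([(u-p["cx"])/p["fx"]*d,-(v-p["cy"])/p["fy"]*d,-d],-1)
    return c@R.from_quat(p["orientation"]).as_matrix().T+np.array(p["eye"])
def save(p,n,box=None,s=1):
    im=p["color"][:,:,::-1]
    if box: im=im[box[1]:box[3],box[0]:box[2]]
    cv2.imwrite("pics/"+n,cv2.resize(im,None,fx=s,fy=s,interpolation=cv2.INTER_CUBIC))
E
python3 - <<'E'
from h import *
print(arm.state())
for n in("top","scene"):
    p=cams.snapshot(n); save(p,n+"0.png"); P=pts(p)
    print(n,p["eye"],p["orientation"],p["fx"])
    for q in("lid","burner","igniter_top","tray_a","lid_handle","crystal_bottle","flask"):
        for r in cams.cut_out(p,q)[:4]:
            m=r["region"]&(p["depth"]>0); X=P[m]
            print(q,round(r["score"],2),r["bbox"],np.median(X,0).round(3),X[:,2].max().round(3))
E
```

```text
{'time': 0.0, 'joint_pos': array([ 1.11405867e+00,  2.64723124e-01,  1.60535571e+00, -1.23772359e-05,
        1.27371655e+00, -3.68881728e-02]), 'joint_velocities': array([ 1.23633385e-06,  1.82278635e-04,  3.41432816e-04, -8.44482220e-04,
        3.86257493e-04, -3.52237481e-04]), 'effort': array([-2.58465741e-03, -5.02115822e+01, -3.56867981e+01,  7.25664734e-02,
        2.95845000e-02, -1.94090253e-04]), 'eef_pos': array([0.27483011, 0.61573932, 0.23741813]), 'ee_rot': array([ 2.08384391e-01,  9.78046386e-01, -1.06943432e-03, -2.63343356e-04]), 'contact_force': array([ 0.06884194, -0.19698375,  0.01476403]), 'wrist_torque': array([ 0.02747306,  0.00019651, -0.00650107]), 'grip_width': 1.0028449006233744}
top [ 0.36549142 -0.09785337  1.18731487] [-0.05066351  0.03481154  0.71075392 -0.70074977] 490.2469495955732
lid 0.93 [398.7, 335.3, 437.5, 375.4] [ 0.213 -0.282  0.02 ] 0.061
lid 0.74 [413.3, 246.9, 448.6, 284.0] [ 0.418 -0.314  0.023] 0.064
lid 0.56 [307.5, 262.0, 348.8, 313.9] [ 0.368 -0.078  0.026] 0.078
lid 0.55 [488.6, 266.9, 535.4, 315.7] [ 0.352 -0.5    0.028] 0.083
burne
[... 1238 characters left out ...]
74 [312.1, 251.3, 379.9, 321.1] [ 0.628 -0.007  0.047] 0.1
burner 0.17 [461.4, 244.7, 482.9, 280.8] [0.463 0.262 0.037] 0.058
tray_a 0.86 [430.7, 238.4, 531.3, 360.3] [0.545 0.307 0.004] 0.105
tray_a 0.71 [185.6, 193.1, 286.1, 286.9] [ 0.487 -0.277  0.004] 0.09
lid_handle 0.93 [256.5, 154.3, 285.0, 178.8] [ 0.225 -0.28   0.022] 0.06
lid_handle 0.89 [310.3, 195.1, 352.4, 226.7] [ 0.38  -0.076  0.028] 0.079
lid_handle 0.76 [217.6, 196.5, 251.3, 228.9] [ 0.432 -0.312  0.025] 0.065
lid_handle 0.56 [335.3, 261.4, 360.5, 268.9] [ 0.578 -0.005  0.08 ] 0.094
crystal_bottle 0.65 [221.3, 231.3, 249.1, 268.1] [ 0.568 -0.261  0.054] 0.092
flask 0.58 [460.2, 274.3, 494.7, 318.1] [0.588 0.267 0.052] 0.105
```

View pics/top0.png

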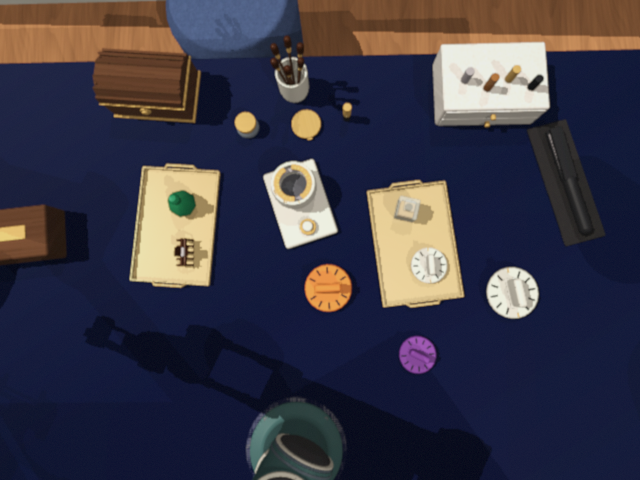

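```bash
python3 - <<'E'
import cv2
a=cv2.imread("pics/top0.png")
r=lambda i:cv2.resize(i,None,fx=4,fy=4,interpolation=cv2.INTER_CUBIC)
cv2.imwrite("pics/c1.png",cv2.hconcat([r(a[150:275,250:350]),r(a[230:355,400:500])][:2]))
E
```

```text
(no output)
```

View pics/c1.png

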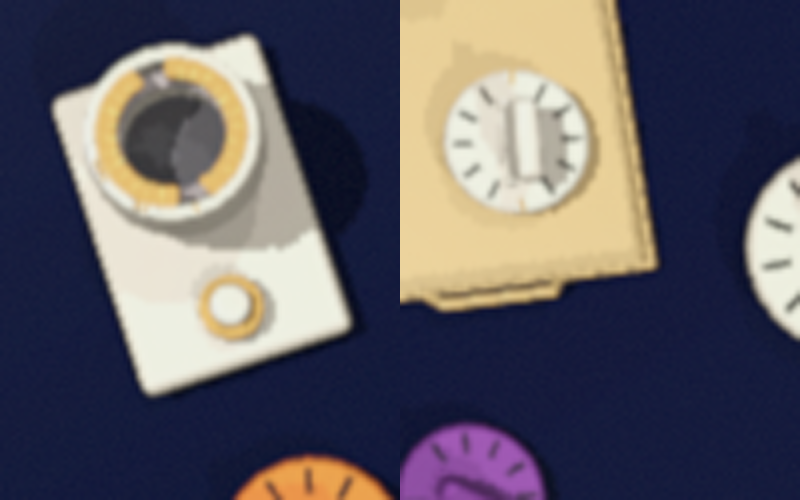

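Four lid-like things: the orange (328,288), the purple (418,355), the large white (512,293) and the small white (430,265) in the tray. Only the small white one fits: it is not orange or purple, is the smaller of the white pair, and sits at tray_a's -x end, as the crop confirms. In the crop, the burner's gaps are at about (289,169) and (298,197) and its button is at (308,227). Next I'll measure precisely.

```bash
cat > m.py <<'E'
from h import *
def rect(X,name):
    (c,s,a)=cv2.minAreaRect((X[:,:2]*1000).astype(np.float32)); print(name,len(X),"c",np.round(c,1),"size",np.round(s,1),"ang",round(a,1),"zmed",X[:,2].max().round(4),np.median(X[:,2]).round(4))
def circ(X,name):
    A=np.c_[2*X[:,:2],np.ones(len(X))]; s=np.linalg.lstsq(A,(X[:,:2]**2).sum(1),rcond=None)[0]
    (c,r)=cv2.minEnclosingCircle((X[:,:2]*1000).astype(np.float32)); print(name,len(X),"mec",np.round(c,1),round(r,1),"mean",(X[:,:2].mean(0)*1000).round(1),"fit",(s[:2]*1000).round(1),"z",np.median(X[:,2]).round(4))
if __name__=="__main__":
  for n in("top","scene"):
    p=cams.snapshot(n);P=pts(p);d=p["depth"]>0
    near=lambda x,y,r:d&(np.hypot(P[...,0]-x,P[...,1]-y)<r)
    z=P[...,2]; print(n)
    m=near(.42,-.313,.06)
    rect(P[m&(z>.05)],"handle"); circ(P[m&(z>.018)&(z<.030)],"disc")
    for q in("burner",):
        m=near(.61,-.01,.09)
        X=P[m&(z>.088)]; circ(X,"rim")
        k=near(.515,-.03,.045)&(z>.028); circ(P[k],"housing"); circ(P[k&(z>.038)],"button")
        rect(P[near(.57,-.015,.13)&(z>.017)&(z<.027)],"plinth")
    C=p["color"].astype(int)
    m=near(.42,-.313,.06)&(z>.018)&(z<.030)
    b=m&(C[...,0]-C[...,2]>40); print("brass pts",(P[b][:,:2]*1000).round(0).tolist()[:20])
E
python3 m.py
```

```text
top
handle 126 c [ 418.1 -317.1] size [44.1 14.3] ang 2.3 zmed 0.0639 0.0586
disc 824 mec [ 418.  -317.2] 42.1 mean [ 417.9 -315.9] fit [ 418.5 -317.4] z 0.0228
rim 844 mec [606.1  -2.8] 51.0 mean [604.6  -2.9] fit [605.4  -2.4] z 0.094
housing 242 mec [523.  -32.9] 40.0 mean [518.3 -30.3] fit [527.5 -27.4] z 0.0354
button 101 mec [530.1 -24.8] 29.4 mean [525.6 -27.5] fit [533.1 -24.3] z 0.0438
plinth 2151 c [572.3 -12.9] size [189.3 129.5] ang 17.5 zmed 0.0269 0.0209
brass pts [[459.0, -315.0], [459.0, -317.0], [456.0, -315.0], [456.0, -316.0], [454.0, -315.0], [395.0, -282.0], [386.0, -291.0], [383.0, -318.0], [381.0, -299.0], [381.0, -319.0], [379.0, -304.0], [379.0, -319.0], [378.0, -321.0]]
scene
handle 95 c [ 423.1 -317.9] size [48.8 13.9] ang 2.8 zmed 0.0626 0.0586
disc 494 mec [ 422.3 -318.2] 43.7 mean [ 428.6 -314.7] fit [ 423.5 -318.2] z 0.0238
rim 926 mec [609.7  -2.2] 51.4 mean [613.4  -2.6] fit [610.6  -2.9] z 0.095
housing 43 mec [509.7 -36.4] 16.6 mean [511.8 -37.1] fit [506.9 -37.5] z 0.0438
button 31 mec [514.4 -33.9] 10.6 mean [513.  -35.2] fit [513.1 -34.7] z 0.0444
plinth 1637 c [575.8 -13.7] size [192.3 129.9] ang 17.7 zmed 0.0267 0.0219
brass pts [[383.0, -318.0], [380.0, -306.0], [416.0, -360.0], [424.0, -276.0], [433.0, -278.0], [453.0, -320.0], [452.0, -318.0], [460.0, -317.0], [460.0, -315.0], [462.0, -317.0], [462.0, -312.0]]
```

```bash
cat > plan.py <<'E'
import sys,json
from h import *
# usage: plan.py x y z(mm) jawdeg nrows fingers
def pose(s=None):
    s=s or arm.state(); M=R.from_quat(s["ee_rot"]).as_matrix()
    return s,np.array(s["eef_pos"])*1000,M,np.degrees(np.arctan2(M[1,1],M[0,1]))
if __name__=="__main__":
    x,y,z,jaw,n,f=map(float,sys.argv[1:7]); n=int(n)
    s,p,M,a=pose(); d=np.array([x,y,z])-p; turn=(a-jaw+180)%360-180
    print("t",round(s["time"],2),"pos",p.round(1),"jaw",round(a,1),"tilt",M[:,2].round(3),"F",np.round(s["contact_force"],1),"w",round(s["grip_width"]*88.1,1),"j6",round(s["joint_pos"][5],2),"d",d.round(1),"turn",round(turn,1))
    rows=[]
    for i in range(n):
        b=R.from_rotvec(M[:,2]*np.radians(turn*i/n)).as_matrix()@M
        rows.append({"fingers":f,"delta_pos":(b.T@(d/n)/40).round(3).tolist(),"yaw":round(turn/n,2)})
    print(json.dumps(rows))
E
python3 plan.py 515 -32 150 -72.4 19 0
```

```text
t 0.9 pos [275.1 616.4 238.7] jaw 65.9 tilt [-0. -0. -1.] F [-0.   0.9  0.6] w 88.4 j6 -0.04 d [ 239.9 -648.4  -88.7] turn 138.3
[{"fingers": 0.0, "delta_pos": [-0.636, -0.65, 0.117], "yaw": 7.28}, {"fingers": 0.0, "delta_pos": [-0.713, -0.565, 0.117], "yaw": 7.28}, {"fingers": 0.0, "delta_pos": [-0.779, -0.47, 0.117], "yaw": 7.28}, {"fingers": 0.0, "delta_pos": [-0.832, -0.367, 0.117], "yaw": 7.28}, {"fingers": 0.0, "delta_pos": [-0.872, -0.259, 0.117], "yaw": 7.28}, {"fingers": 0.0, "delta_pos": [-0.898, -0.146, 0.117], "yaw": 7.28}, {"fingers": 0.0, "delta_pos": [-0.909, -0.031, 0.117], "yaw": 7.28}, {"fingers": 0.0, "delta_pos": [-0.906, 0.084, 0.117], "yaw": 7.28}, {"fingers": 0.0, "delta_pos": [-0.888, 0.199, 0.117], "yaw": 7.28}, {"fingers": 0.0, "delta_pos": [-0.855, 0.309, 0.117], "yaw": 7.28}, {"fingers": 0.0, "delta_pos": [-0.809, 0.415, 0.117], "yaw": 7.28}, {"fingers": 0.0, "delta_pos": [-0.75, 0.515, 0.117], "yaw": 7.28}, {"fingers": 0.0, "delta_pos": [-0.679, 0.606, 0.117], "yaw": 7.28}, {"fingers": 0.0, "delta_pos": [-0.597, 0.687, 0.117], "yaw": 7.28}, {"fingers": 0.0, "delta_pos": [-0.505, 0.757, 0.117], "yaw": 7.28}, {"fingers": 0.0, "delta_pos": [-0.405, 0.815, 0.117], "yaw": 7.28}, {"fingers": 0.0, "delta_pos": [-0.298, 0.859, 0.117], "yaw": 7.28}, {"fingers": 0.0, "delta_pos": [-0.187, 0.89, 0.117], "yaw": 7.28}, {"fingers": 0.0, "delta_pos": [-0.073, 0.907, 0.117], "yaw": 7.28}]
```

jog_arm(
  rows=[
    {"fingers": 0, "delta_pos": [-0.64, -0.65, 0], "yaw": 7.3},
    {"fingers": 0, "delta_pos": [-0.71, -0.57, 0], "yaw": 7.3},
    {"fingers": 0, "delta_pos": [-0.78, -0.47, 0], "yaw": 7.3},
    {"fingers": 0, "delta_pos": [-0.83, -0.37, 0], "yaw": 7.3},
    {"fingers": 0, "delta_pos": [-0.87, -0.26, 0], "yaw": 7.3},
    {"fingers": 0, "delta_pos": [-0.9, -0.15, 0], "yaw": 7.3},
    {"fingers": 0, "delta_pos": [-0.91, -0.03, 0], "yaw": 7.3},
    {"fingers": 0, "delta_pos": [-0.91, 0.08, 0], "yaw": 7.3},
  ],
)

```text
time: 1.9
eef_pos: [0.3737, 0.3359, 0.2391]
ee_rot: [0.67, 0.743, 0.002, 0.0]
contact_force: [0.8, 0.4, 0.5]
grip_width: 0.111
```

```bash
python3 plan.py 515 -32 150 -72.4 12 0
```

```text
t 1.9 pos [373.7 335.9 239.1] jaw 5.9 tilt [ 0.002  0.002 -1.   ] F [0.8 0.4 0.5] w 9.8 j6 0.58 d [ 141.3 -367.9  -89.1] turn 78.3
[{"fingers": 0.0, "delta_pos": [-0.793, 0.213, 0.185], "yaw": 6.53}, {"fingers": 0.0, "delta_pos": [-0.764, 0.302, 0.185], "yaw": 6.53}, {"fingers": 0.0, "delta_pos": [-0.724, 0.387, 0.185], "yaw": 6.53}, {"fingers": 0.0, "delta_pos": [-0.676, 0.467, 0.185], "yaw": 6.53}, {"fingers": 0.0, "delta_pos": [-0.618, 0.541, 0.185], "yaw": 6.53}, {"fingers": 0.0, "delta_pos": [-0.553, 0.607, 0.185], "yaw": 6.53}, {"fingers": 0.0, "delta_pos": [-0.48, 0.666, 0.185], "yaw": 6.53}, {"fingers": 0.0, "delta_pos": [-0.401, 0.717, 0.185], "yaw": 6.53}, {"fingers": 0.0, "delta_pos": [-0.317, 0.758, 0.185], "yaw": 6.53}, {"fingers": 0.0, "delta_pos": [-0.229, 0.789, 0.185], "yaw": 6.53}, {"fingers": 0.0, "delta_pos": [-0.138, 0.81, 0.185], "yaw": 6.53}, {"fingers": 0.0, "delta_pos": [-0.045, 0.82, 0.185], "yaw": 6.53}]
```

Slightly faster rows (×1.2).

jog_arm(
  rows=[
    {"fingers": 0, "delta_pos": [-0.95, 0.26, 0], "yaw": 8.5},
    {"fingers": 0, "delta_pos": [-0.9, 0.38, 0], "yaw": 8.5},
    {"fingers": 0, "delta_pos": [-0.84, 0.5, 0.1], "yaw": 8.5},
    {"fingers": 0, "delta_pos": [-0.76, 0.61, 0.2], "yaw": 8.5},
    {"fingers": 0, "delta_pos": [-0.67, 0.71, 0.3], "yaw": 8.5},
    {"fingers": 0, "delta_pos": [-0.56, 0.8, 0.4], "yaw": 8.5},
    {"fingers": 0, "delta_pos": [-0.44, 0.87, 0.4], "yaw": 8.5},
    {"fingers": 0, "delta_pos": [-0.32, 0.92, 0.4], "yaw": 8.5},
  ],
)

```text
time: 2.9
eef_pos: [0.476, 0.0301, 0.1693]
ee_rot: [0.975, 0.222, 0.007, -0.001]
contact_force: [-0.4, 0.9, 0.7]
grip_width: 0.003
```

```bash
python3 plan.py 515 -32 60 -72.4 5 0
```

```text
t 2.9 pos [476.   30.1 169.3] jaw -64.3 tilt [ 0.014  0.005 -1.   ] F [-0.4  0.9  0.7] w 0.2 j6 1.13 d [  39.   -62.1 -109.3] turn 8.1
[{"fingers": 0.0, "delta_pos": [0.033, 0.364, 0.547], "yaw": 1.61}, {"fingers": 0.0, "delta_pos": [0.044, 0.363, 0.547], "yaw": 1.61}, {"fingers": 0.0, "delta_pos": [0.054, 0.361, 0.547], "yaw": 1.61}, {"fingers": 0.0, "delta_pos": [0.064, 0.36, 0.547], "yaw": 1.61}, {"fingers": 0.0, "delta_pos": [0.074, 0.358, 0.547], "yaw": 1.61}]
```

jog_arm(
  rows=[
    {"fingers": 0, "delta_pos": [0.04, 0.36, 0.5], "yaw": 1.6},
    {"fingers": 0, "delta_pos": [0.05, 0.36, 0.5], "yaw": 1.6},
    {"fingers": 0, "delta_pos": [0.06, 0.36, 0.5], "yaw": 1.6},
    {"fingers": 0, "delta_pos": [0.07, 0.36, 0.5], "yaw": 1.6},
    {"fingers": 0, "delta_pos": [0.07, 0.36, 0.5], "yaw": 1.6},
    {"fingers": 0, "delta_pos": [0, 0, 0], "yaw": 0},
    {"fingers": 0, "delta_pos": [0, 0, 0], "yaw": 0},
    {"fingers": 0, "delta_pos": [0, 0, 0], "yaw": 0},
  ],
)

```text
time: 3.9
eef_pos: [0.5177, -0.0364, 0.0685]
ee_rot: [0.989, 0.148, 0.009, -0.001]
contact_force: [-0.2, 0.1, 0.5]
grip_width: 0.002
```

```bash
python3 plan.py 515 -32 44 -72.4 2 0; python3 - <<'E'
from h import *
p=cams.snapshot("scene"); save(p,"press.png",(270,200,420,340),4)
E
```

```text
t 3.9 pos [517.7 -36.4  68.5] jaw -72.9 tilt [ 0.017  0.005 -1.   ] F [-0.2  0.1  0.5] w 0.2 j6 1.14 d [ -2.7   4.4 -24.5] turn -0.5
[{"fingers": 0.0, "delta_pos": [-0.022, -0.063, 0.306], "yaw": -0.27}, {"fingers": 0.0, "delta_pos": [-0.021, -0.063, 0.306], "yaw": -0.27}]
```

View pics/press.png

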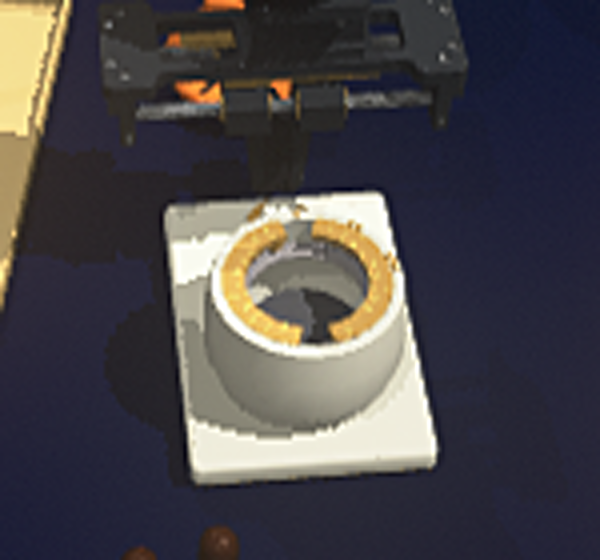

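The closed fingertips are above the button (crop about (275,200)). The pot mouth shows both gaps and the rim dots.

jog_arm(
  rows=[
    {"fingers": 0, "delta_pos": [-0.03, -0.06, 0.2], "yaw": 0},
    {"fingers": 0, "delta_pos": [-0.02, -0.06, 0.2], "yaw": 0},
    {"fingers": 0, "delta_pos": [0, 0, 0.2], "yaw": 0},
    {"fingers": 0, "delta_pos": [0, 0, 0.1], "yaw": 0},
    {"fingers": 0, "delta_pos": [0, 0, 0.07], "yaw": 0},
    {"fingers": 0, "delta_pos": [0, 0, 0.04], "yaw": 0},
    {"fingers": 0, "delta_pos": [0, 0, 0], "yaw": 0},
    {"fingers": 0, "delta_pos": [0, 0, 0], "yaw": 0},
  ],
)

```text
time: 4.95
eef_pos: [0.5156, -0.0314, 0.0387]
ee_rot: [0.989, 0.149, 0.009, -0.001]
contact_force: [-1.4, 0.0, 3.5]
grip_width: 0.002
```

```bash
python3 plan.py 515 -32 37 -72.4 1 0
```

```text
t 4.95 pos [515.6 -31.4  38.7] jaw -72.9 tilt [ 0.018  0.005 -1.   ] F [-1.4  0.   3.5] w 0.2 j6 1.15 d [-0.6 -0.6 -1.7] turn -0.5
[{"fingers": 0.0, "delta_pos": [-0.021, 0.01, 0.043], "yaw": -0.46}]
```

jog_arm(
  rows=[
    {"fingers": 0, "delta_pos": [0, 0, 0.05], "yaw": 0},
    {"fingers": 0, "delta_pos": [0, 0, 0.05], "yaw": 0},
    {"fingers": 0, "delta_pos": [0, 0, 0.06], "yaw": 0},
    {"fingers": 0, "delta_pos": [0, 0, 0.06], "yaw": 0},
    {"fingers": 0, "delta_pos": [0, 0, 0.06], "yaw": 0},
    {"fingers": 0, "delta_pos": [0, 0, 0.06], "yaw": 0},
    {"fingers": 0, "delta_pos": [0, 0, 0.06], "yaw": 0},
    {"fingers": 0, "delta_pos": [0, 0, 0.06], "yaw": 0},
  ],
)

```text
time: 5.95
eef_pos: [0.5158, -0.0314, 0.0376]
ee_rot: [0.989, 0.149, 0.005, -0.002]
contact_force: [-10.9, 1.2, 22.9]
grip_width: 0.001
```

```bash
python3 plan.py 422 -318 140 -87.4 10 70
```

```text
t 5.95 pos [515.8 -31.4  37.6] jaw -72.8 tilt [ 0.009  0.006 -1.   ] F [-10.9   1.2  22.9] w 0.1 j6 1.15 d [ -93.8 -286.6  102.4] turn 14.6
[{"fingers": 70.0, "delta_pos": [-0.433, 0.615, -0.263], "yaw": 1.46}, {"fingers": 70.0, "delta_pos": [-0.417, 0.625, -0.263], "yaw": 1.46}, {"fingers": 70.0, "delta_pos": [-0.401, 0.636, -0.263], "yaw": 1.46}, {"fingers": 70.0, "delta_pos": [-0.385, 0.646, -0.263], "yaw": 1.46}, {"fingers": 70.0, "delta_pos": [-0.368, 0.655, -0.263], "yaw": 1.46}, {"fingers": 70.0, "delta_pos": [-0.351, 0.664, -0.263], "yaw": 1.46}, {"fingers": 70.0, "delta_pos": [-0.334, 0.673, -0.263], "yaw": 1.46}, {"fingers": 70.0, "delta_pos": [-0.317, 0.681, -0.263], "yaw": 1.46}, {"fingers": 70.0, "delta_pos": [-0.3, 0.689, -0.263], "yaw": 1.46}, {"fingers": 70.0, "delta_pos": [-0.282, 0.697, -0.263], "yaw": 1.46}]
```

Bottomed at z = 37.6 mm with 23 N, so the button was fully pressed. Lifting, then travelling to the lid.

jog_arm(
  rows=[
    {"fingers": 0, "delta_pos": [0, 0, -0.8], "yaw": 0},
    {"fingers": 0, "delta_pos": [0, 0, -1], "yaw": 0},
    {"fingers": 40, "delta_pos": [-0.4, 0.6, -0.9], "yaw": 1.8},
    {"fingers": 60, "delta_pos": [-0.5, 0.75, -0.3], "yaw": 1.8},
    {"fingers": 60, "delta_pos": [-0.5, 0.78, 0], "yaw": 1.8},
    {"fingers": 60, "delta_pos": [-0.5, 0.8, 0], "yaw": 1.8},
    {"fingers": 60, "delta_pos": [-0.48, 0.82, 0], "yaw": 1.8},
    {"fingers": 60, "delta_pos": [-0.46, 0.84, 0], "yaw": 1.8},
  ],
)

```text
time: 6.95
eef_pos: [0.4436, -0.2405, 0.1574]
ee_rot: [0.998, 0.055, 0.007, -0.002]
contact_force: [0.7, -0.2, 0.5]
grip_width: 0.66
```

```bash
python3 plan.py 420.3 -317.5 100 -87.4 5 60
```

```text
t 6.95 pos [ 443.6 -240.5  157.4] jaw -83.7 tilt [ 0.014  0.004 -1.   ] F [ 0.7 -0.2  0.5] w 58.1 j6 0.9 d [-23.3 -77.  -57.4] turn 3.7
[{"fingers": 60.0, "delta_pos": [-0.162, 0.371, 0.284], "yaw": 0.74}, {"fingers": 60.0, "delta_pos": [-0.157, 0.373, 0.284], "yaw": 0.74}, {"fingers": 60.0, "delta_pos": [-0.152, 0.375, 0.284], "yaw": 0.74}, {"fingers": 60.0, "delta_pos": [-0.148, 0.377, 0.284], "yaw": 0.74}, {"fingers": 60.0, "delta_pos": [-0.143, 0.379, 0.284], "yaw": 0.74}]
```

jog_arm(
  rows=[
    {"fingers": 60, "delta_pos": [-0.16, 0.37, 0.28], "yaw": 0.7},
    {"fingers": 60, "delta_pos": [-0.16, 0.37, 0.28], "yaw": 0.7},
    {"fingers": 60, "delta_pos": [-0.15, 0.38, 0.28], "yaw": 0.7},
    {"fingers": 60, "delta_pos": [-0.15, 0.38, 0.28], "yaw": 0.7},
    {"fingers": 60, "delta_pos": [-0.14, 0.38, 0.28], "yaw": 0.7},
    {"fingers": 60, "delta_pos": [0, 0, 0.2], "yaw": 0},
    {"fingers": 60, "delta_pos": [0, 0, 0.0], "yaw": 0},
    {"fingers": 60, "delta_pos": [0, 0, 0], "yaw": 0},
  ],
)

```text
time: 7.95
eef_pos: [0.4186, -0.321, 0.0853]
ee_rot: [1.0, 0.022, 0.006, -0.004]
contact_force: [-0.4, -0.4, 0.2]
grip_width: 0.679
```

```bash
python3 plan.py 420.3 -317.5 29 -87.4 4 60; python3 - <<'E'
from h import *
p=cams.snapshot("scene"); save(p,"pre.png",(170,150,300,260),5)
E
```

```text
t 7.95 pos [ 418.6 -321.    85.3] jaw -87.5 tilt [ 0.012  0.008 -1.   ] F [-0.4 -0.4  0.2] w 59.9 j6 0.81 d [  1.7   3.5 -56.3] turn -0.1
[{"fingers": 60.0, "delta_pos": [0.007, -0.019, 0.352], "yaw": -0.02}, {"fingers": 60.0, "delta_pos": [0.007, -0.019, 0.352], "yaw": -0.02}, {"fingers": 60.0, "delta_pos": [0.007, -0.019, 0.352], "yaw": -0.02}, {"fingers": 60.0, "delta_pos": [0.007, -0.019, 0.352], "yaw": -0.02}]
```

View pics/pre.png

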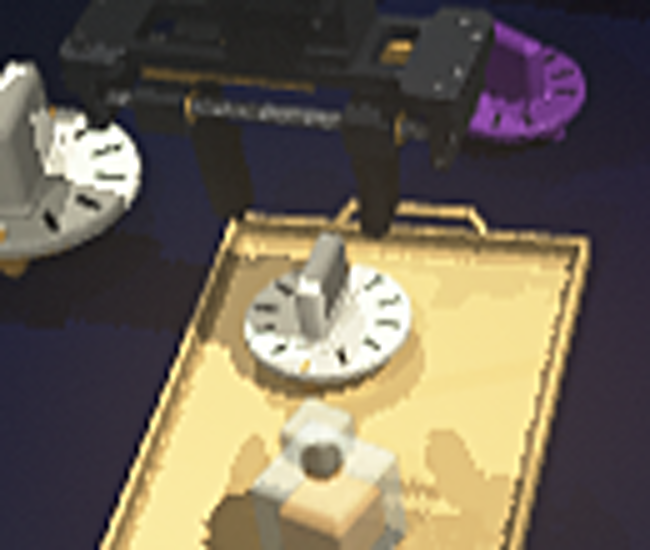

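Open fingers straddle the small white lid's bar (crop (320,290)). Big white lid, bottle and purple lid are clear. Descending and gripping.

jog_arm(
  rows=[
    {"fingers": 60, "delta_pos": [0.02, -0.04, 0.35], "yaw": 0},
    {"fingers": 60, "delta_pos": [0.01, -0.04, 0.35], "yaw": 0},
    {"fingers": 60, "delta_pos": [0.01, 0, 0.35], "yaw": 0},
    {"fingers": 60, "delta_pos": [0, 0, 0.2], "yaw": 0},
    {"fingers": 60, "delta_pos": [0, 0, 0.1], "yaw": 0},
    {"fingers": 30, "delta_pos": [0, 0, 0], "yaw": 0},
    {"fingers": 30, "delta_pos": [0, 0, 0], "yaw": 0},
    {"fingers": 30, "delta_pos": [0, 0, 0], "yaw": 0},
  ],
)

```text
time: 9.0
eef_pos: [0.4216, -0.3165, 0.0282]
ee_rot: [1.0, 0.023, 0.007, -0.003]
contact_force: [0.5, -0.3, 0.3]
grip_width: 0.365
```

```bash
python3 plan.py 420.3 -317.5 29 -87.4 1 30
```

```text
t 9.0 pos [ 421.6 -316.5   28.2] jaw -87.4 tilt [ 0.013  0.007 -1.   ] F [ 0.5 -0.3  0.3] w 32.2 j6 0.81 d [-1.3 -1.   0.8] turn 0.0
[{"fingers": 30.0, "delta_pos": [-0.034, 0.022, -0.02], "yaw": 0.01}]
```

jog_arm(
  rows=[
    {"fingers": 5, "delta_pos": [0, 0, 0], "yaw": 0},
    {"fingers": 5, "delta_pos": [0, 0, 0], "yaw": 0},
    {"fingers": 5, "delta_pos": [0, 0, 0], "yaw": 0},
    {"fingers": 5, "delta_pos": [0, 0, 0], "yaw": 0},
    {"fingers": 5, "delta_pos": [0, 0, 0], "yaw": 0},
    {"fingers": 5, "delta_pos": [0, 0, -0.2], "yaw": 0},
    {"fingers": 5, "delta_pos": [0, 0, -0.5], "yaw": 0},
    {"fingers": 5, "delta_pos": [0, 0, -0.8], "yaw": 0},
  ],
  grip_force=40,
)

```text
time: 10.0
eef_pos: [0.4185, -0.3151, 0.0876]
ee_rot: [1.0, 0.023, 0.004, -0.006]
contact_force: [0.1, -0.8, -2.2]
grip_width: 0.155
```

```bash
python3 plan.py 606 -2.7 170 -72.4 12 5
```

```text
t 10.0 pos [ 418.5 -315.1   87.6] jaw -87.4 tilt [ 0.008  0.011 -1.   ] F [ 0.1 -0.8 -2.2] w 13.7 j6 0.81 d [187.5 312.4  82.4] turn -15.0
[{"fingers": 5.0, "delta_pos": [0.421, -0.634, -0.161], "yaw": -1.25}, {"fingers": 5.0, "delta_pos": [0.435, -0.625, -0.161], "yaw": -1.25}, {"fingers": 5.0, "delta_pos": [0.448, -0.615, -0.161], "yaw": -1.25}, {"fingers": 5.0, "delta_pos": [0.462, -0.605, -0.161], "yaw": -1.25}, {"fingers": 5.0, "delta_pos": [0.475, -0.595, -0.161], "yaw": -1.25}, {"fingers": 5.0, "delta_pos": [0.488, -0.585, -0.161], "yaw": -1.25}, {"fingers": 5.0, "delta_pos": [0.5, -0.574, -0.161], "yaw": -1.25}, {"fingers": 5.0, "delta_pos": [0.513, -0.563, -0.161], "yaw": -1.25}, {"fingers": 5.0, "delta_pos": [0.525, -0.552, -0.161], "yaw": -1.25}, {"fingers": 5.0, "delta_pos": [0.537, -0.54, -0.161], "yaw": -1.25}, {"fingers": 5.0, "delta_pos": [0.548, -0.528, -0.161], "yaw": -1.25}, {"fingers": 5.0, "delta_pos": [0.56, -0.516, -0.161], "yaw": -1.25}]
```

jog_arm(
  rows=[
    {"fingers": 5, "delta_pos": [0, 0, -0.9], "yaw": 0},
    {"fingers": 5, "delta_pos": [0.1, -0.2, -0.9], "yaw": 0},
    {"fingers": 5, "delta_pos": [0.45, -0.66, -0.2], "yaw": -1.5},
    {"fingers": 5, "delta_pos": [0.5, -0.7, 0], "yaw": -1.5},
    {"fingers": 5, "delta_pos": [0.55, -0.7, 0], "yaw": -1.5},
    {"fingers": 5, "delta_pos": [0.55, -0.7, 0], "yaw": -1.5},
    {"fingers": 5, "delta_pos": [0.55, -0.7, 0], "yaw": -1.5},
    {"fingers": 5, "delta_pos": [0.55, -0.7, 0], "yaw": -1.5},
  ],
)

```text
time: 11.0
eef_pos: [0.5312, -0.126, 0.1808]
ee_rot: [0.995, 0.101, 0.008, -0.002]
contact_force: [0.8, -0.8, -1.9]
grip_width: 0.151
```

```bash
python3 plan.py 606 -2.7 165 -72.4 6 5
```

```text
t 11.0 pos [ 531.2 -126.   180.8] jaw -78.4 tilt [ 0.016  0.006 -1.   ] F [ 0.8 -0.8 -1.9] w 13.3 j6 1.08 d [ 74.8 123.3 -15.8] turn -6.0
[{"fingers": 5.0, "delta_pos": [0.407, -0.44, 0.074], "yaw": -1.0}, {"fingers": 5.0, "delta_pos": [0.415, -0.433, 0.074], "yaw": -1.0}, {"fingers": 5.0, "delta_pos": [0.423, -0.426, 0.074], "yaw": -1.0}, {"fingers": 5.0, "delta_pos": [0.43, -0.418, 0.074], "yaw": -1.0}, {"fingers": 5.0, "delta_pos": [0.437, -0.411, 0.074], "yaw": -1.0}, {"fingers": 5.0, "delta_pos": [0.444, -0.403, 0.074], "yaw": -1.0}]
```

jog_arm(
  rows=[
    {"fingers": 5, "delta_pos": [0.41, -0.44, 0.1], "yaw": -1},
    {"fingers": 5, "delta_pos": [0.42, -0.43, 0.1], "yaw": -1},
    {"fingers": 5, "delta_pos": [0.42, -0.43, 0.1], "yaw": -1},
    {"fingers": 5, "delta_pos": [0.43, -0.42, 0.1], "yaw": -1},
    {"fingers": 5, "delta_pos": [0.42, -0.4, 0.1], "yaw": -1},
    {"fingers": 5, "delta_pos": [0.3, -0.3, 0], "yaw": 0},
    {"fingers": 5, "delta_pos": [0, 0, 0], "yaw": 0},
    {"fingers": 5, "delta_pos": [0, 0, 0], "yaw": 0},
  ],
)

```text
time: 12.0
eef_pos: [0.6024, -0.0022, 0.1645]
ee_rot: [0.989, 0.147, 0.008, -0.002]
contact_force: [-0.0, -0.5, -2.0]
grip_width: 0.156
```

```bash
cat > rel.py <<'E'
from h import *
from m import circ,rect
from plan import pose
s,q,M,a=pose(); print("tcp",q.round(1),"jaw",round(a,1))
for n in("top","scene"):
    p=cams.snapshot(n);P=pts(p);d=p["depth"]>0;C=p["color"].astype(int);z=P[...,2]*1000-q[2]
    rr=np.hypot(P[...,0]-.607,P[...,1]+.003)
    w=d&(rr<.07)&(C.min(-1)>90)
    print(n); circ(P[w&(z>-9)&(z<-1)],"disc"); 
    k=d&(rr<.06)&(abs(P[...,2]-.0945)<.006); circ(P[k],"rim")
    k=w&(z>-9)&(z<-1)
    o=C[...,0]-C[...,2]>50
    print("pointers",(P[d&o&(rr<.06)&(z>-10)&(z<1)][:,:2]*1000).round(0).tolist()[:14])
    save(p,f"rel_{n}.png",(250,140,350,260) if n=="top" else (290,200,400,320),5)
E
python3 plan.py 606 -2.7 150 -72.4 1 5; python3 rel.py; python3 -c "
import cv2;a=cv2.imread('pics/rel_top.png');b=cv2.imread('pics/rel_scene.png');cv2.imwrite('pics/rel.png',cv2.resize(cv2.hconcat([a,b]),(800,457)))"
```

```text
t 12.0 pos [602.4  -2.2 164.5] jaw -73.0 tilt [ 0.015  0.006 -1.   ] F [-0.  -0.5 -2. ] w 13.7 j6 1.22 d [  3.6  -0.5 -14.5] turn -0.6
[{"fingers": 5.0, "delta_pos": [0.076, 0.038, 0.365], "yaw": -0.64}]
tcp [602.4  -2.2 164.5] jaw -73.0
top
disc 119 mec [585.4  -7.9] 38.4 mean [575.3  -1.1] fit [575.  -11.6] z 0.1585
rim 196 mec [604.8  -3.3] 50.4 mean [586.8 -22.5] fit [605.3  -1.6] z 0.0938
pointers [[562.0, 17.0], [559.0, 10.0], [559.0, 8.0]]
scene
disc 611 mec [602.2  -2.6] 42.9 mean [615.3  -1.6] fit [603.6  -2.6] z 0.1593
rim 743 mec [610.   -3.5] 51.4 mean [624.5  -1.3] fit [612.2  -2.6] z 0.0952
pointers [[637.0, -26.0], [633.0, 6.0], [631.0, 8.0], [633.0, 6.0], [634.0, 8.0], [638.0, 7.0], [637.0, 9.0], [629.0, 29.0], [633.0, 24.0]]
```

View pics/rel.png

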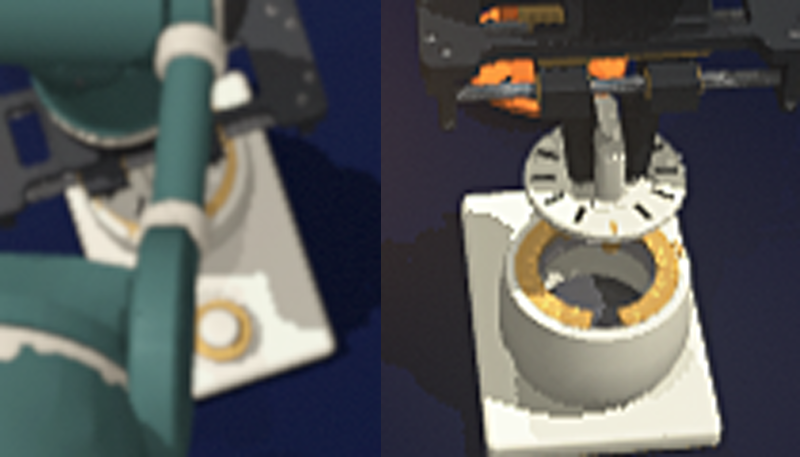

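Right half: the lid is held level above the pot with its pointer at (612,228) towards the gap at (605,315), about 7 mm short in x. In the left half the arm hides the mouth. Relative estimate: mouth at TCP ≈ (609.2, -2.7).

```bash
python3 plan.py 609.2 -2.7 125 -72.4 4 5
```

```text
t 12.1 pos [602.5  -2.4 164.6] jaw -73.1 tilt [ 0.016  0.006 -1.   ] F [-0.3  0.3 -0.9] w 13.6 j6 1.22 d [  6.7  -0.3 -39.6] turn -0.7
[{"fingers": 5.0, "delta_pos": [0.036, 0.014, 0.248], "yaw": -0.17}, {"fingers": 5.0, "delta_pos": [0.036, 0.014, 0.248], "yaw": -0.17}, {"fingers": 5.0, "delta_pos": [0.036, 0.014, 0.248], "yaw": -0.17}, {"fingers": 5.0, "delta_pos": [0.036, 0.015, 0.248], "yaw": -0.17}]
```

jog_arm(
  rows=[
    {"fingers": 5, "delta_pos": [0.04, 0.02, 0.25], "yaw": -0.2},
    {"fingers": 5, "delta_pos": [0.04, 0.02, 0.25], "yaw": -0.2},
    {"fingers": 5, "delta_pos": [0.03, 0.01, 0.25], "yaw": -0.2},
    {"fingers": 5, "delta_pos": [0.03, 0.01, 0.2], "yaw": -0.2},
    {"fingers": 5, "delta_pos": [0, 0, 0], "yaw": 0},
    {"fingers": 5, "delta_pos": [0, 0, 0], "yaw": 0},
    {"fingers": 5, "delta_pos": [0, 0, 0], "yaw": 0},
    {"fingers": 5, "delta_pos": [0, 0, 0], "yaw": 0},
  ],
)

```text
time: 13.1
eef_pos: [0.6088, -0.0044, 0.1236]
ee_rot: [0.988, 0.154, 0.008, -0.002]
contact_force: [0.5, -0.6, -1.8]
grip_width: 0.157
```

```bash
python3 plan.py 609.2 -2.7 106.2 -72.4 4 5
```

```text
t 13.1 pos [608.8  -4.4 123.6] jaw -72.3 tilt [ 0.015  0.005 -1.   ] F [ 0.5 -0.6 -1.8] w 13.9 j6 1.21 d [  0.4   1.7 -17.4] turn 0.1
[{"fingers": 5.0, "delta_pos": [0.004, -0.009, 0.109], "yaw": 0.02}, {"fingers": 5.0, "delta_pos": [0.004, -0.009, 0.109], "yaw": 0.02}, {"fingers": 5.0, "delta_pos": [0.004, -0.009, 0.109], "yaw": 0.02}, {"fingers": 5.0, "delta_pos": [0.004, -0.009, 0.109], "yaw": 0.02}]
```

Small y correction, then gentle lowering.

jog_arm(
  rows=[
    {"fingers": 5, "delta_pos": [0.01, -0.03, 0.02], "yaw": 0},
    {"fingers": 5, "delta_pos": [0, 0, 0.1], "yaw": 0},
    {"fingers": 5, "delta_pos": [0, 0, 0.08], "yaw": 0},
    {"fingers": 5, "delta_pos": [0, 0, 0.08], "yaw": 0},
    {"fingers": 5, "delta_pos": [0, 0, 0.06], "yaw": 0},
    {"fingers": 5, "delta_pos": [0, 0, 0.05], "yaw": 0},
    {"fingers": 5, "delta_pos": [0, 0, 0.0], "yaw": 0},
    {"fingers": 5, "delta_pos": [0, 0, 0], "yaw": 0},
  ],
)

```text
time: 14.1
eef_pos: [0.6093, -0.0029, 0.1072]
ee_rot: [0.988, 0.154, 0.008, -0.002]
contact_force: [-0.1, 0.2, -1.9]
grip_width: 0.156
```

```bash
python3 plan.py 609.2 -2.7 106.2 -72.4 1 5
```

```text
t 14.1 pos [609.3  -2.9 107.2] jaw -72.3 tilt [ 0.015  0.005 -1.   ] F [-0.1  0.2 -1.9] w 13.7 j6 1.21 d [-0.1  0.2 -1. ] turn 0.1
[{"fingers": 5.0, "delta_pos": [-0.001, -0.005, 0.025], "yaw": 0.07}]
```

jog_arm(
  rows=[
    {"fingers": 5, "delta_pos": [0, 0, 0.03], "yaw": 0},
    {"fingers": 5, "delta_pos": [0, 0, 0.03], "yaw": 0},
    {"fingers": 5, "delta_pos": [0, 0, 0.03], "yaw": 0},
    {"fingers": 5, "delta_pos": [0, 0, 0.03], "yaw": 0},
    {"fingers": 5, "delta_pos": [0, 0, 0], "yaw": 0},
    {"fingers": 5, "delta_pos": [0, 0, 0], "yaw": 0},
    {"fingers": 5, "delta_pos": [0, 0, 0], "yaw": 0},
    {"fingers": 5, "delta_pos": [0, 0, 0], "yaw": 0},
  ],
)

```text
time: 15.1
eef_pos: [0.6098, -0.0029, 0.107]
ee_rot: [0.988, 0.154, 0.008, -0.001]
contact_force: [-0.9, -0.1, 0.3]
grip_width: 0.156
```

```bash
python3 plan.py 609.2 -2.7 106.2 -72.4 1 5; python3 - <<'E'
from h import *
from m import circ
p=cams.snapshot("scene");P=pts(p);C=p["color"].astype(int);save(p,"seat.png",(290,200,400,320),5)
m=(np.hypot(P[...,0]-.609,P[...,1]+.003)<.05)&(C.min(-1)>90)&(abs(P[...,2]-.101)<.006); circ(P[m&(np.hypot(P[...,0]-.609,P[...,1]+.003)<.04)],"disc")
E
```

```text
t 15.1 pos [609.8  -2.9 107. ] jaw -72.3 tilt [ 0.016  0.005 -1.   ] F [-0.9 -0.1  0.3] w 13.8 j6 1.21 d [-0.6  0.2 -0.8] turn 0.1
[{"fingers": 5.0, "delta_pos": [-0.013, -0.01, 0.02], "yaw": 0.07}]
disc 500 mec [609.1  -2.9] 39.9 mean [621.6  -1.1] fit [609.9  -2.8] z 0.1019
```

View pics/seat.png

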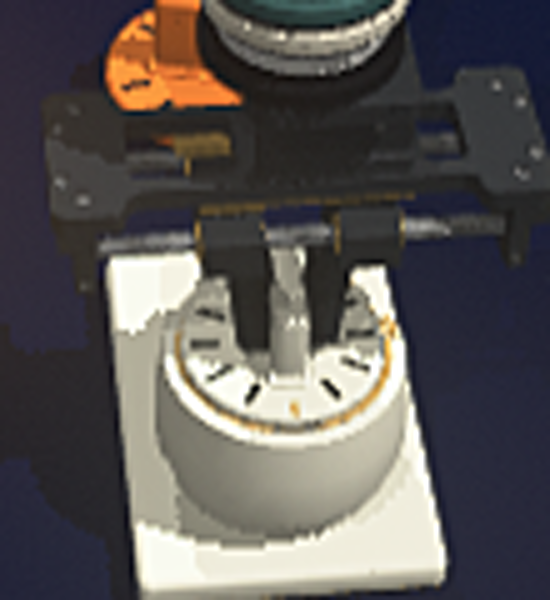

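The lid's disc sits in the rim and the pointer (295,408) lines up with the gap. Disc top is at 101.9 mm (101 expected) and contact is felt. One light press, then twist.

jog_arm(
  rows=[
    {"fingers": 5, "delta_pos": [0, 0, 0.06], "yaw": 0},
    {"fingers": 5, "delta_pos": [0, 0, 0.06], "yaw": 0},
    {"fingers": 5, "delta_pos": [0, 0, 0.06], "yaw": 0},
    {"fingers": 5, "delta_pos": [0, 0, 0.06], "yaw": 0},
    {"fingers": 5, "delta_pos": [0, 0, 0.05], "yaw": 0},
    {"fingers": 5, "delta_pos": [0, 0, 0.05], "yaw": 3},
    {"fingers": 5, "delta_pos": [0, 0, 0.05], "yaw": 4},
    {"fingers": 5, "delta_pos": [0, 0, 0.05], "yaw": 4},
  ],
)

```text
time: 16.15
eef_pos: [0.6117, -0.0025, 0.1069]
ee_rot: [0.998, 0.056, 0.01, -0.002]
contact_force: [-4.7, 1.9, 10.0]
grip_width: 0.154
```

```bash
python3 plan.py 609.2 -2.7 106.2 -112.4 6 5; python3 -c "
from h import *;print(arm.state()['wrist_torque'])"
```

```text
t 16.15 pos [611.7  -2.5 106.9] jaw -83.5 tilt [ 0.019  0.006 -1.   ] F [-4.7  1.9 10. ] w 13.6 j6 1.41 d [-2.5 -0.2 -0.7] turn 28.9
[{"fingers": 5.0, "delta_pos": [-0.01, -0.0, 0.003], "yaw": 4.81}, {"fingers": 5.0, "delta_pos": [-0.01, 0.001, 0.003], "yaw": 4.81}, {"fingers": 5.0, "delta_pos": [-0.01, 0.002, 0.003], "yaw": 4.81}, {"fingers": 5.0, "delta_pos": [-0.01, 0.002, 0.003], "yaw": 4.81}, {"fingers": 5.0, "delta_pos": [-0.01, 0.003, 0.003], "yaw": 4.81}, {"fingers": 5.0, "delta_pos": [-0.01, 0.004, 0.003], "yaw": 4.81}]
[0.16060333 0.99111526 0.28215761]
```

jog_arm(
  rows=[
    {"fingers": 5, "delta_pos": [-0.02, 0, 0.02], "yaw": 4},
    {"fingers": 5, "delta_pos": [-0.02, 0, 0.02], "yaw": 4},
    {"fingers": 5, "delta_pos": [-0.01, 0, 0.02], "yaw": 4},
    {"fingers": 5, "delta_pos": [-0.01, 0, 0.02], "yaw": 4},
    {"fingers": 5, "delta_pos": [0, 0, 0.02], "yaw": 4},
    {"fingers": 5, "delta_pos": [0, 0, 0.02], "yaw": 3},
    {"fingers": 5, "delta_pos": [0, 0, 0], "yaw": 0},
    {"fingers": 5, "delta_pos": [0, 0, 0], "yaw": 0},
  ],
)

```text
time: 17.15
eef_pos: [0.6114, -0.0036, 0.1071]
ee_rot: [0.989, -0.148, 0.012, -0.003]
contact_force: [-0.4, -0.2, 0.6]
grip_width: 0.152
```

```bash
python3 plan.py 609.5 -2.7 106.6 -112.4 2 5; python3 -c "
from h import *;print(arm.state()['wrist_torque'])"
```

```text
t 17.15 pos [611.4  -3.6 107.1] jaw -107.0 tilt [ 0.024  0.002 -1.   ] F [-0.4 -0.2  0.6] w 13.4 j6 1.82 d [-1.9  0.9 -0.5] turn 5.4
[{"fingers": 5.0, "delta_pos": [-0.027, -0.004, 0.006], "yaw": 2.71}, {"fingers": 5.0, "delta_pos": [-0.027, -0.003, 0.006], "yaw": 2.71}]
[-0.00920078  0.39339537  0.00171438]
```

jog_arm(
  rows=[
    {"fingers": 5, "delta_pos": [-0.02, 0, 0.03], "yaw": 2.7},
    {"fingers": 5, "delta_pos": [-0.01, 0, 0.03], "yaw": 2.7},
    {"fingers": 5, "delta_pos": [0, 0, 0.03], "yaw": 0},
    {"fingers": 5, "delta_pos": [0, 0, 0.03], "yaw": 0},
    {"fingers": 5, "delta_pos": [0, 0, 0], "yaw": 0},
    {"fingers": 5, "delta_pos": [0, 0, 0], "yaw": 0},
    {"fingers": 5, "delta_pos": [0, 0, 0], "yaw": 0},
    {"fingers": 5, "delta_pos": [0, 0, 0], "yaw": 0},
  ],
)

```text
time: 18.15
eef_pos: [0.6114, -0.0039, 0.1071]
ee_rot: [0.981, -0.193, 0.012, -0.003]
contact_force: [-0.9, 0.0, 2.5]
grip_width: 0.154
```

```bash
python3 plan.py 609.5 -2.7 106.6 -112.4 2 5; python3 - <<'E'
from h import *
from m import circ
print(arm.state()['wrist_torque'])
p=cams.snapshot("scene");P=pts(p);C=p["color"].astype(int);save(p,"turn.png",(290,200,400,320),5)
rr=np.hypot(P[...,0]-.6095,P[...,1]+.003)
m=(rr<.04)&(C.min(-1)>90)&(abs(P[...,2]-.101)<.006); X=P[m]; circ(X,"disc")
A=np.c_[X[:,:2],np.ones(len(X))]; print("slope",np.linalg.lstsq(A,X[:,2],rcond=None)[0].round(3))
m=(abs(rr-.038)<.004)&(C[...,0]-C[...,2]>45)&(abs(P[...,2]-.101)<.006); v,u=np.where(m)
for a,b in zip(u,v): x,y=P[b,a,:2]-[.6095,-.003]; print(a,b,round(np.degrees(np.arctan2(y,x)),0),(C[b,a]),end="; ")
E
```

```text
t 18.15 pos [611.4  -3.9 107.1] jaw -112.2 tilt [ 0.025  0.    -1.   ] F [-0.9  0.   2.5] w 13.6 j6 1.91 d [-1.9  1.2 -0.5] turn 0.2
[{"fingers": 5.0, "delta_pos": [-0.028, -0.004, 0.006], "yaw": 0.1}, {"fingers": 5.0, "delta_pos": [-0.028, -0.004, 0.006], "yaw": 0.1}]
[-0.02137918  0.6251551   0.12738405]
disc 459 mec [609.5  -2.9] 39.9 mean [6.214e+02 2.000e-01] fit [609.8  -2.8] z 0.1021
slope [ 0.007 -0.004  0.098]
359 258 149.0 [248 234 195]; 366 267 111.0 [234 220 172]; 366 273 88.0 [229 218 175]; 366 274 89.0 [215 177 109]; 366 275 85.0 [210 162  84]; 365 276 76.0 [185 164 125]; 365 277 76.0 [209 161  81]; 364 278 72.0 [204 164 100]; 336 279 -23.0 [113  85  38]; 364 279 69.0 [218 168  86]; 335 280 -25.0 [125 106  70]; 336 280 -23.0 [117  96  62]; 362 280 62.0 [187 160 113]; 361 281 56.0 [198 168 118]; 360 282 53.0 [203 171 112]; 358 283 45.0 [178 145  89]; 356 284 38.0 [217 184 120]; 354 285 32.0 [181 163 124];
```

View pics/turn.png

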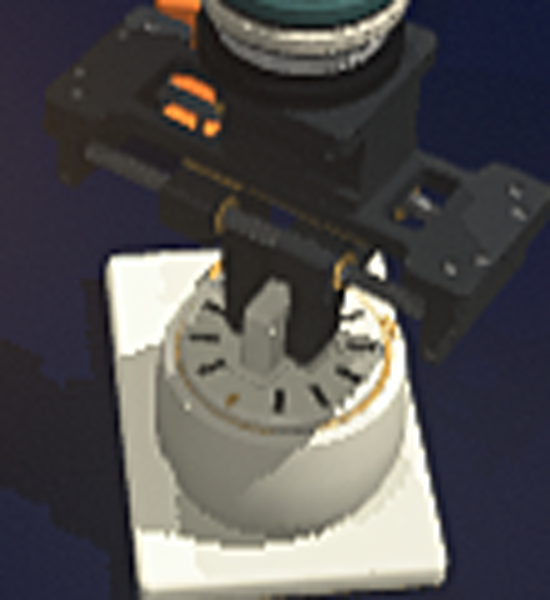

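The pointer, at (233,398) in the crop, measures -23.7°, against 17.6° at entry. That is about 41° clockwise, and the lid is centred, level and still gripped. Handing in.

```bash
python3 -c "
from h import *
print(arm.job_done()); s=arm.state(); print(s['time'],s['eef_pos'],s['contact_force'],s['grip_width'])"
```

```text
the job is handed in; nothing more can be done
None
the job is handed in; nothing more can be done
```

The burner is started as asked: the igniter was pressed, and the lid is home and held at half draught. I handed the job in at about 18 s of the 53 s allowed, and no verdict was reported.

- **Igniter:** I pressed it until it bottomed out at 37.6 mm (37.5 expected) with 23 N, then let it go. I didn't check separately that it sprang back up.
- **Lid:** I took the small white lid from tray_a and lowered it through the gaps with no side load. In the scene camera its disc top was at 102 mm (101 expected), about 1 mm high, which fits that camera's usual offset. It was level within 0.01 rad and centred within about 1 mm.
- **Half draught:** The tool turned 39.9° clockwise. In the last picture the pointer measured about 41° from where the lid went in, with a wrist moment of about 0.13 N m. The lid is still gripped, set to 40 N.

**Readings that disagreed:**
- The two cameras differ by about 4 mm in x. I used their mean plus a view of the held lid over the mouth.
- The tool drifted about 2 mm in x during the twist, but the camera showed the lid still centred.
- The wrist moment read near zero partway through the twist, so I relied on the pointer picture for the final angle.

I didn't measure the bystanders again at the end. Nothing I saw suggested any contact with them.

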